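Zero the coffee grinder, open it four clicks and grind a test dose

ROBOT

A 6-joint arm with a two-finger parallel gripper is mounted at the origin on a cart in front of the work surface, level with it; the furniture and walls round the work are solid. World frame = base frame: x ahead of the robot, y to its left, z up, the work surface at z = 0. Lengths are in m, angles in rad, forces in N, time in s.
With the tool pointing down it reaches from about 0.375 to 0.975 m from the base axis. Payload 3.8 kg.
Tool frame: the origin (TCP) lies midway between the tips of the shut fingers; the grasp point (between the pads) lies 19 mm behind it; z points along the fingers, y is the line along which they close (so a half turn about z gives the same grasp; the last joint's range is limited). The gripper opens to 85 mm and grips with 20 to 120 N. Pads are 22 mm wide; open, the fingers measure 114 mm over their backs; the gripper's body (76 mm by 85 mm) begins 54 mm behind the grasp point. The pads swing forward as they close: fully open they stand 13 mm farther back than shut.
Start: joints at [1.085, 0.264, 1.604, -0, 1.274, -0.037], TCP at [0.293, 0.608, 0.231] pointing down, gripper open.
Joint ranges: [-2.63, 2.63], [-0.94, 2.18], [0.31, 2.57], [-1.31, 4.45], [0, 2.66], [-2.55, 2.55]. Speed limits (rad/s): [2.57, 2.57, 3.14, 3.14, 3.14, 3.14].

INTERFACE

Orientations are given as a rotation vector (axis times angle).
In Python, from workcell import bot, cams gives the robot as it stands.
- The arm moves only by the tool play_rows, never from a script. Its argument "rows" is a list of rows, each a list of 2 entries, a list of its own where there are three numbers: the shift along the tool's x, y, z scaled (see below), then the turn, a rotation vector about the tool's x, y, z scaled (see below). A call has 1 to 20 rows; each row is the pose to reach, as a shift and turn from the pose commanded when the call began, along the tool's axes at that moment; what a row does not reach only later rows make up. The controller multiplies each number of a shift by 250 mm and each number of a turn by 45 degrees. A row lasts 1/12 s, in which the tool goes at most 41.7 mm and 7.16 degrees, less where a joint would pass 70% of its speed; a pose out of reach is approached as far as the arm can. A call with a number of a shift or a turn outside -1 to 1 is refused whole. A call with a gripper value outside its range is refused whole. "claw" is the opening, from -1 (shut) to 1 (fully open), set as the call begins (left out, the last holds). The fingers move at their own pace and stop on an object; "newtons" is the grip in N (left out, the last holds). Time passes only in rows, so rows that repeat a pose let the fingers close. It gives the time, the measured TCP pose, the force, the opening and the grip force at its end, in the units of the state.
- bot.read_state(): the state, without advancing time (a new reading comes with each control period).
- cams.read_camera(name): name is "scene" or "top" or "wrist"; returns a dict with "image" (420x560x3 uint8, red, green, blue), "K" (3x3 intrinsics, pixels), "T" (4x4, takes a point from camera to world coordinates); the wrist camera has in their place "mount" (4x4, takes a point from camera to tool coordinates, whose origin is the TCP and whose axes are the flange's). Camera axes: x right, y down, z forward; pixel columns grow to the right and rows downward; lengths in m; the calibration is good to about 2 mm. A picture is of the moment at which its call begins: read the wrist's pose just before it. There is no depth.
- bot.finish_job(): hands the job in; it is judged then, once.
The state is a dict: "time": time; "q": joint angles; "joint_vel": joint speeds; "joint_torque": joint torques, N m; "tool_pos": TCP position; "tcp_rot": TCP orientation; "wrist_force": force on the tool from outside, world axes, zero at the start; "torque": the same for the moment, N m; "width": opening from 0.0 (shut) to 1.0 (fully open); "grip_force": force on a finger pad.
Only numpy, scipy, OpenCV 4.12 (cv2) and the standard library are available. Lean on these libraries where they do the work, as an engineer would, in place of code of your own. Each camera call takes 0.05 s, during which the arm holds its last target. There are 200 camera calls.

TASK

Set the coffee grinder for espresso: turn its grind dial clockwise all the way to the zero stop, then open it counter-clockwise by exactly four clicks and let it rest in that notch. Only then press the round dose button right down to grind a test dose into the cup, and let go; never press it at any other setting, because closed burrs would be damaged. Leave everything else on the bench where it stands.

Things in the scene. Friction and masses are not known exactly. Their poses are not given: they have to be found in the camera images.
- grinder: Black coffee grinder, fixed, on the bench to the robot's right (draw the arm in before swinging there past the tall rack on the left). Origin on the bench under it: body x -120 to +130, y -80 to +80 mm, z up; front at -x. Metal deck at z 170 with the grind dial (axis x -70, y -28), dose button (x -72, y +52) and, at the rear, a round hopper (axis x +78, y 0; 98 mm across, top at z 250).
- grind_dial (a joint): Dial angle (rad) about the vertical. 0 = zero stop, fully clockwise seen from above; grows counter-clockwise to a stop at 4.19. One click = 24 degrees = 0.419 rad: notches at 0, 0.419, 0.838, 1.257, 1.676 (four clicks) ... A sprung roller pulls it into the nearest notch when let go; a click takes about 0.13 N m. Starts in a notch five to seven clicks open.
- dial_grip (a point): On the dial's axis, 7 mm below the top of its grip: a black fluted upright cylinder 40 mm across, from 179 to 209 mm above the bench, over a skirt 54 mm across with a pointer nose reaching 34 mm from the axis. Site x points along the pointer, z up. At zero the pointer bears 120 degrees clockwise from the grinder's +x, at the long bar on the dial plate; a dot marks each further click.
- dial_pointer (a point): Tip of the pointer nose on the dial's skirt, 33 mm from the dial's axis, 178 mm above the bench.
- dose_button (a joint): Travel of the dose button (m): 0 = up, 0.004 = fully pressed. Spring-loaded, vertical, about 5 N to press fully; it comes back up when let go.
- button_top (a point): Centre of the top of the dose button, a flat round steel button 25 mm across in a black bezel 35 mm across, standing 8 mm above the deck (178 mm above the bench) when up.
- grounds_cup: Grey speckled cup, 67 mm across, 81 mm high, standing in the grinder's bay under the spout; origin at the centre of its underside. Stays there.
- brown_cup: Dark brown speckled cup, 72 mm across, 81 mm high, on the bench in front of the grinder; origin at the centre of its underside. Stays there.
- stirrer_bundle: Banded bundle of wooden stirrers, 134 x 38 x 18 mm, lying on the bench in front of the grinder, long along its x; origin at the centre of its underside. Stays there.

How it is judged:
On the way, in this order (a step that is already met when the one before it is completed fails the run):
1. the grind dial is turned clockwise to its zero stop (value of joint grind_dial below 0.12 rad), for 0.2 s.
2. the dial is opened to four clicks (value of joint grind_dial between 1.556 and 1.796 rad), for 0.3 s.
3. the dose button is pressed down with the dial at four clicks (all of step 2 and value of joint dose_button above 0.003 m), for 0.1 s.
At the end, for the whole second after the job is handed in: The grind dial rests in the fourth notch from the zero stop (1.676 rad, within 0.12) and the dose button is up again (less than 1 mm pressed); the two cups and the stirrers have stayed within 30 mm of where they stood (all of step 2 and value of joint dose_button below 0.001 m); the robot touches nothing.
It fails at once if the dose button is pressed while the dial is not at four clicks (value of joint dose_button above 0.002 m and (value of joint grind_dial below 1.526 rad or value of joint grind_dial above 1.826 rad)).
It fails at once if a cup or the stirrers are displaced by more than 30 mm (distance of any of grounds_cup, brown_cup, stirrer_bundle from where it was at the start of the episode above 0.03 m).
It also fails if it takes over 72 s, if anything falls off the work surface, if the arm or the gripper's body presses on something with over 40 N, if the wrist force passes 120 N, or if a joint passes its speed limit or range.

## Working session

There is one attempt and no reset: what is moved stays moved. The work goes in short steps, Python scripts to look and compute and a tool call to move; the robot and the scene stay as the last step left them, time stands still between calls to the robot, and variables do not carry over. Pictures are saved under pics/ and viewed, at most 10 in all, crops included, and the job is handed in when it is done.

Besides the shell and the picture viewer there is one more tool, called by a JSON object that holds its "method" and its "body". play_rows: Moves the arm, as the interface text tells. Its arguments: {"type":"object","properties":{"rows":{"type":"array","items":{"type":"array"}},"claw":{"type":"number"},"newtons":{"type":"number"}},"required":["rows"]}

```bash
mkdir -p pics; ls
python3 - <<'E'
from workcell import bot,cams
import cv2,numpy as np
s=bot.read_state();print(s)
for n in("scene","top"):
    c=cams.read_camera(n);cv2.imwrite(f"pics/{n}0.png",c["image"][:,:,::-1]);print(n,c["K"].tolist(),np.round(c["T"],4).tolist())
c=cams.read_camera("wrist");print(c["mount"],c["K"])
E
```

```text
pics
{'time': 0.0, 'q': array([ 1.08512039e+00,  2.64791975e-01,  1.60535692e+00,  2.39266281e-05,
        1.27370497e+00, -3.68852035e-02]), 'joint_vel': array([-0.00079852, -0.00051478,  0.00020188,  0.00162835, -0.00053507,
       -0.00171025]), 'joint_torque': array([ 6.31260937e-04, -5.15125179e+01, -3.67307711e+01, -3.67366674e-04,
        1.28690896e-02, -1.67668298e-05]), 'tool_pos': array([0.29251364, 0.60752233, 0.22994509]), 'tcp_rot': array([-0.69893301, -3.06223396,  0.0034214 ]), 'wrist_force': array([-0.44408332, -0.97983865, -0.2869959 ]), 'torque': array([ 0.03389392, -0.03003555,  0.00910349]), 'grip_force': 0.0, 'width': 0.9950475980381164}
scene [[443.4127845566282, 0.0, 275.3084602113179], [0.0, 443.4127845566282, 212.48722656329], [0.0, 0.0, 1.0]] [[0.6932, -0.5536, 0.4616, 0.1005], [-0.7208, -0.5371, 0.4382, -0.7114], [0.0053, -0.6364, -0.7713, 0.788], [0.0, 0.0, 0.0, 1.0]]
top [[432.50536820658266, 0.0, 274.65344636635143], [0.0, 432.50536820658266, 215.55436304178548], [0.0, 0.0, 1.0]] [[0.39, -0.8918, 0.2295, 0.2602], [-0.9208, -0.3763, 0.1027, -0.414], [-0.0052, -0.2513, -0.9679, 0.9434], [0.0, 0.0, 0.0, 1.0]]
[[-9.85364437e-04 -9.50269681e-01 -3.11426658e-01  8.00168178e-02]
 [ 9.99998896e-01 -5.90099367e-04 -1.36343438e-03  4.49912733e-04]
 [ 1.11185768e-03 -3.11427658e-01  9.50269213e-01 -1.42736684e-01]
 [ 0.00000000e+00  0.00000000e+00  0.00000000e+00  1.00000000e+00]] [[355.77905783   0.         282.32585516]
 [  0.         355.77905783 202.35042731]
 [  0.           0.           1.        ]]
```

View pics/scene0.png

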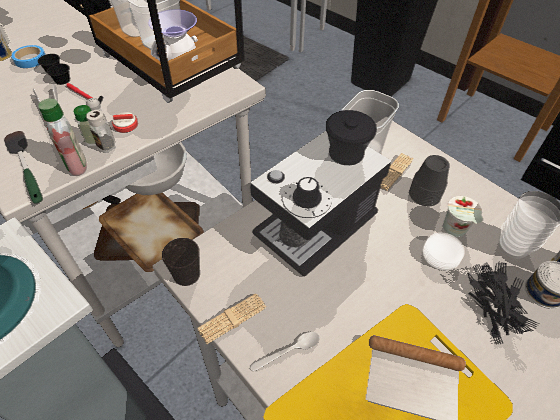

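View pics/top0.png

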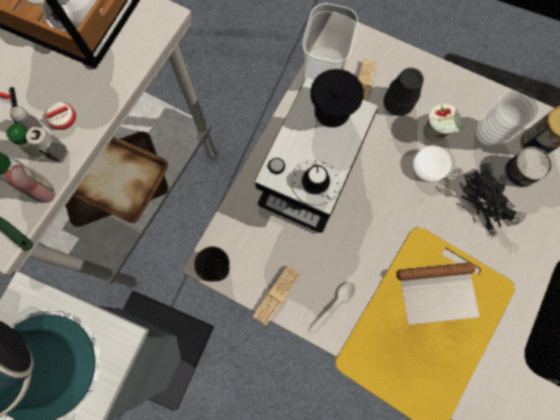

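The scene view shows the grinder with its button at about (277,177), dial (308,188) and hopper (352,128). In the top view they are at (277,166), (317,176) and (337,93). I'll zoom in on both.

Run:
```python
import cv2,numpy as np
a=cv2.imread("pics/scene0.png")[155:230,250:350];b=cv2.imread("pics/top0.png")[140:215,250:350]
f=lambda i:cv2.resize(i,None,fx=6,fy=6,interpolation=cv2.INTER_CUBIC)[:,:]
a=cv2.resize(a,(600,450),interpolation=3)
b=cv2.resize(b,(600,450),interpolation=3)
o=np.vstack([a[60:360],b[60:360]])
cv2.imwrite("pics/z0.png",o)
```

```text
(no output)
```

View pics/z0.png

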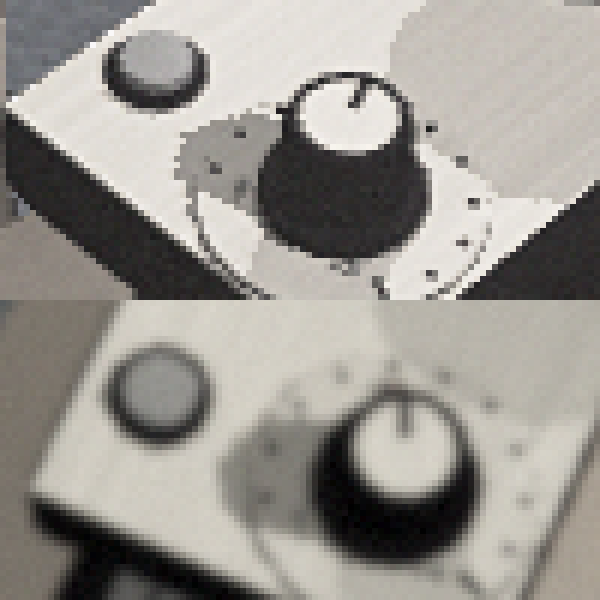

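```bash
cat > h.py <<'E'
from workcell import bot,cams
import cv2,numpy as np
from scipy.spatial.transform import Rotation as R
def tri(obs):
    A=[];b=[];D=[]
    for c,T,p in obs:
        d=T[:3,:3]@np.linalg.solve(c["K"],[*p,1]);d/=np.linalg.norm(d)
        M=np.eye(3)-np.outer(d,d);A.append(M);b.append(M@T[:3,3]);D.append((M,T[:3,3]))
    x=np.linalg.solve(sum(A),sum(b));return x,[float(np.linalg.norm(M@(x-o))) for M,o in D]
def plane(c,T,p,z):
    d=T[:3,:3]@np.linalg.solve(c["K"],[*p,1]);o=T[:3,3];return o+d*(z-o[2])/d[2]
def tool(s):
    T=np.eye(4);T[:3,:3]=R.from_rotvec(s["tcp_rot"]).as_matrix();T[:3,3]=s["tool_pos"];return T
def rel(shift_world,s,turn_world=None):
    print("shift units",np.round(tool(s)[:3,:3].T@shift_world/0.25,3))
E
python3 - <<'E'
from h import *
S=cams.read_camera("scene");T=cams.read_camera("top")
for n,a,b in(("button",(275.4,174.6),(276.25,164.25)),("dial",(308.25,183.4),(317.9,173.75))):
    print(n,tri([(S,S["T"],a),(T,T["T"],b)]))
b=plane(T,T["T"],(276.25,164.25),.178);d=plane(T,T["T"],(317.9,173.75),.209);p=plane(T,T["T"],(317.1,165.5),.209)
b2=plane(S,S["T"],(275.4,174.6),.178);d2=plane(S,S["T"],(308.25,183.4),.209);p2=plane(S,S["T"],(310.5,177.5),.209)
print(b,b2,d,d2)
for b,d,p in((b,d,p),(b2,d2,p2)):
    v=b-d;yaw=np.arctan2(v[1],v[0])-np.arctan2(80,-2);print("yaw",np.degrees(yaw),"len",np.hypot(*v[:2]),"pointer deg world",np.degrees(np.arctan2(*(p-d)[1::-1])),"angle open",np.degrees(np.arctan2(*(p-d)[1::-1])-yaw)+120)
E
```

```text
button (array([ 0.53710646, -0.29590057,  0.17258575]), [0.00030267664197729005, 0.0003026766419772209])
dial (array([ 0.53655731, -0.37765732,  0.2086506 ]), [0.0004079626229850581, 0.00040796262298516215])
[ 0.53489511 -0.29657557  0.178     ] [ 0.53355258 -0.29967827  0.178     ] [ 0.53606586 -0.37745073  0.209     ] [ 0.53669528 -0.37802539  0.209     ]
yaw -0.6027369608903947 len 0.08088363927658272 pointer deg world 26.750731010724166 angle open 147.35346797161458
yaw 0.8649566933800688 len 0.07841012200781398 pointer deg world 25.868948361161948 angle open 145.0039916677819
```

Both views agree:
- **Dial:** axis at (0.536, -0.378), top at z 0.209.
- **Button:** at (0.534, -0.298).
- **Grinder:** yaw about 0.
- **Dial setting:** about 144–147°, so six clicks open.

I'll draw the arm in first, then swing.

{"method": "play_rows", "body": {"rows": [[[0, -0.93, -0.4], [0, 0, 0]], [[0, -0.93, -0.4], [0, 0, 0]], [[0, -0.93, -0.4], [0, 0, 0]], [[0, -0.93, -0.4], [0, 0, 0]], [[0, -0.93, -0.4], [0, 0, 0]], [[0, -0.93, -0.4], [0, 0, 0]], [[0, -0.93, -0.4], [0, 0, 0]], [[0, -0.93, -0.4], [0, 0, 0]]], "claw": 1}}

```text
time: 0.92
tool_pos: [0.1918, 0.3982, 0.3336]
tcp_rot: [0.699, 3.061, 0.008]
wrist_force: [0.3, 0.3, -0.0]
width: 1.002
grip_force: 0.0
```

{"method": "play_rows", "body": {"rows": [[[-0.96, -0.425, 0], [0, 0, 0]], [[-0.96, -0.425, 0], [0, 0, 0]], [[-0.96, -0.425, 0], [0, 0, 0]], [[-0.96, -0.425, 0], [0, 0, 0]], [[-0.96, -0.425, 0], [0, 0, 0]], [[-0.96, -0.425, 0], [0, 0, 0]], [[-0.96, -0.425, 0], [0, 0, 0]], [[-0.96, -0.425, 0], [0, 0, 0]], [[-0.96, -0.425, 0], [0, 0, 0]]]}}

```text
time: 1.67
tool_pos: [0.363, 0.1987, 0.3301]
tcp_rot: [-0.703, -3.06, 0.001]
wrist_force: [0.5, 1.0, 0.7]
width: 1.0
grip_force: 0.0
```

{"method": "play_rows", "body": {"rows": [[[-0.62, -0.72, 0], [0, 0, 0]], [[-0.62, -0.72, 0], [0, 0, 0]], [[-0.62, -0.72, 0], [0, 0, 0]], [[-0.62, -0.72, 0], [0, 0, 0]], [[-0.62, -0.72, 0], [0, 0, 0]], [[-0.62, -0.72, 0], [0, 0, 0]], [[-0.62, -0.72, 0], [0, 0, 0]], [[-0.62, -0.72, 0], [0, 0, 0]], [[-0.62, -0.72, 0], [0, 0, 0]]]}}

```text
time: 2.42
tool_pos: [0.4237, -0.0292, 0.3307]
tcp_rot: [-0.697, -3.062, -0.001]
wrist_force: [-0.2, 0.6, -0.1]
width: 0.998
grip_force: 0.0
```

Run:
```python
from h import *
s=bot.read_state();print(s["time"],s["q"],s["tool_pos"],np.round(tool(s),3).tolist(),s["wrist_force"])
rel(np.array([.50,-.30,.33])-s["tool_pos"],s)
```

```text
2.4167 [-1.28297704e-01 -2.72571338e-01  1.95857359e+00  9.93636531e-04
  1.45688382e+00 -1.25156720e+00] [ 0.42374619 -0.02921349  0.33072225] [[-0.901, 0.433, -0.001, 0.424], [0.433, 0.901, 0.001, -0.029], [0.002, 0.001, -1.0, 0.331], [0.0, 0.0, 0.0, 1.0]] [-0.23782236  0.58590665 -0.06454451]
shift units [-0.744 -0.844  0.001]
```

{"method": "play_rows", "body": {"rows": [[[-0.74, -0.84, 0], [0, 0, 0.53]], [[-0.74, -0.84, 0], [0, 0, 0.53]], [[-0.74, -0.84, 0], [0, 0, 0.53]], [[-0.74, -0.84, 0], [0, 0, 0.53]], [[-0.74, -0.84, 0], [0, 0, 0.53]], [[-0.74, -0.84, 0], [0, 0, 0.53]], [[-0.74, -0.84, 0], [0, 0, 0.53]], [[-0.74, -0.84, 0], [0, 0, 0.53]], [[-0.74, -0.84, 0], [0, 0, 0.53]], [[-0.74, -0.84, 0], [0, 0, 0.53]], [[-0.74, -0.84, 0], [0, 0, 0.53]]]}}

```text
time: 3.33
tool_pos: [0.4997, -0.2977, 0.3313]
tcp_rot: [-1.313, -2.854, -0.001]
wrist_force: [-0.7, -0.3, -0.2]
width: 0.999
grip_force: 0.0
```

Run:
```python
from h import *
s=bot.read_state();c=cams.read_camera("wrist");cv2.imwrite("pics/w1.png",c["image"][:,:,::-1])
print(s["q"],s["tool_pos"])
W=tool(s)@c["mount"]
for P in([.5363,-.3777,.209],[.534,-.298,.178]):
    p=np.linalg.inv(W)@[*P,1];p=c["K"]@p[:3];print(p[:2]/p[2])
```

```text
[-5.80541246e-01  4.17020171e-02  1.67607545e+00  6.36867783e-04
  1.42419282e+00 -1.28912245e+00] [ 0.49967656 -0.29771822  0.33134865]
[253.88546421 289.12485774]
[311.65654116 208.41491279]
```

View pics/w1.png

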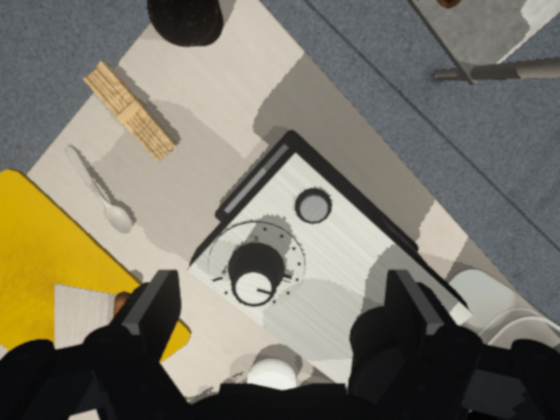

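The wrist view confirms it: dial top at (254,289), against (254,289) predicted, and the button at (315,206). Next I'll work out the move onto the dial.

Run:
```python
from h import *
s=bot.read_state();c=cams.read_camera("wrist");W=tool(s)@c["mount"]
print("button",plane(c,W,(315,206),.178),"dial",plane(c,W,(254,289),.209),"ptr",plane(c,W,(272,292.5),.209))
print(np.round(tool(s)[:3,:3],3).tolist())
rel(np.array([.5363,-.3777,s["tool_pos"][2]])-s["tool_pos"],s)
```

```text
button [ 0.5347728 -0.2947485  0.178    ] dial [ 0.53634882 -0.37796009  0.209     ] ptr [ 0.55022064 -0.37059927  0.209     ]
[[-0.651, 0.759, 0.0], [0.759, 0.651, 0.0], [-0.0, 0.0, -1.0]]
shift units [-0.338 -0.096 -0.   ]
```

{"method": "play_rows", "body": {"rows": [[[-0.338, -0.096, 0], [0, 0, 0]], [[-0.338, -0.096, 0], [0, 0, 0]], [[-0.338, -0.096, 0], [0, 0, 0]], [[-0.338, -0.096, 0], [0, 0, 0]], [[-0.338, -0.096, 0.1], [0, 0, 0]], [[-0.338, -0.096, 0.2], [0, 0, 0]], [[-0.338, -0.096, 0.3], [0, 0, 0]], [[-0.338, -0.096, 0.4], [0, 0, 0]], [[-0.338, -0.096, 0.48], [0, 0, 0]], [[-0.338, -0.096, 0.54], [0, 0, 0]], [[-0.338, -0.096, 0.58], [0, 0, 0]], [[-0.338, -0.096, 0.58], [0, 0, 0]], [[-0.338, -0.096, 0.58], [0, 0, 0]]]}}

```text
time: 4.52
tool_pos: [0.5357, -0.379, 0.1868]
tcp_rot: [-1.316, -2.853, -0.0]
wrist_force: [-0.2, -1.3, -0.8]
width: 0.998
grip_force: 0.0
```

{"method": "play_rows", "body": {"rows": [[[0, 0, 0], [0, 0, 0]], [[0, 0, 0], [0, 0, 0]], [[0, 0, 0], [0, 0, 0]], [[0, 0, 0], [0, 0, 0]], [[0, 0, 0], [0, 0, 0]], [[0, 0, 0], [0, 0, 0]], [[0, 0, 0], [0, 0, 0]], [[0, 0, 0], [0, 0, 0]], [[0, 0, 0], [0, 0, 0]], [[0, 0, 0], [0, 0, 0]], [[0, 0, 0], [0, 0, 0]], [[0, 0, 0], [0, 0, 0]]], "claw": -1, "newtons": 40}}

```text
time: 5.52
tool_pos: [0.5372, -0.3797, 0.1881]
tcp_rot: [1.316, 2.85, 0.002]
wrist_force: [3.3, 4.0, 5.3]
width: 0.45
grip_force: 41.1
```

Run:
```python
from h import *
s=bot.read_state();print(s)
c=cams.read_camera("wrist");cv2.imwrite("pics/w2.png",c["image"][:,:,::-1])
```

```text
{'time': 5.5167, 'q': array([-0.65410024,  0.25868182,  1.69141151,  0.00183083,  1.18885199,
       -1.36043805]), 'joint_vel': array([ 0.00230111,  0.00152191, -0.00118716,  0.00012513, -0.00072382,
       -0.00294746]), 'joint_torque': array([-2.65914604e+00, -4.63973916e+01, -3.30728531e+01, -1.31323859e+00,
       -2.67561162e-01, -4.08134633e-02]), 'tool_pos': array([ 0.53716606, -0.37972173,  0.1881205 ]), 'tcp_rot': array([1.31573135e+00, 2.84954121e+00, 1.68793105e-03]), 'wrist_force': array([3.33340691, 4.04477375, 5.3303247 ]), 'torque': array([ 0.63164509, -0.34672358, -0.06365885]), 'grip_force': 41.129055647179484, 'width': 0.45040682024182815}
```

View pics/w2.png

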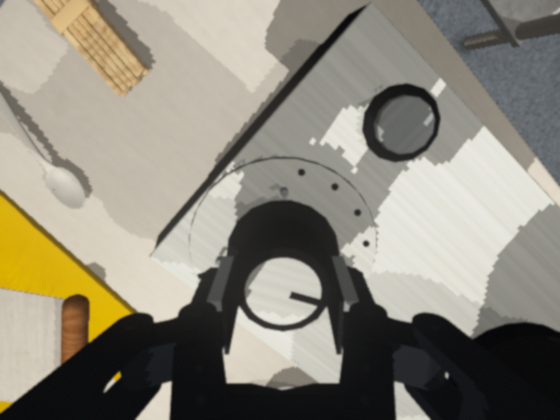

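The fingers hold the grip (opening 0.45, about 38 mm) and the index line is visible at (305,298). Now I'll turn it clockwise.

{"method": "play_rows", "body": {"rows": [[[0, 0, -0.004], [0, 0, 0.1]], [[0, 0, -0.004], [0, 0, 0.2]], [[0, 0, -0.004], [0, 0, 0.3]], [[0, 0, -0.004], [0, 0, 0.4]], [[0, 0, -0.004], [0, 0, 0.5]], [[0, 0, -0.004], [0, 0, 0.6]], [[0, 0, -0.004], [0, 0, 0.7]], [[0, 0, -0.004], [0, 0, 0.8]], [[0, 0, -0.004], [0, 0, 0.9]], [[0, 0, -0.004], [0, 0, 1]], [[0, 0, -0.004], [0, 0, 1]]]}}

```text
time: 6.48
tool_pos: [0.5349, -0.3804, 0.1881]
tcp_rot: [-2.311, -2.127, 0.002]
wrist_force: [-3.2, 1.8, 5.1]
width: 0.448
grip_force: 41.2
```

{"method": "play_rows", "body": {"rows": [[[0, 0, 0], [0, 0, 0.1]], [[0, 0, 0], [0, 0, 0.2]], [[0, 0, 0], [0, 0, 0.3]], [[0, 0, 0], [0, 0, 0.4]], [[0, 0, 0], [0, 0, 0.5]], [[0, 0, 0], [0, 0, 0.6]], [[0, 0, 0], [0, 0, 0.7]], [[0, 0, 0], [0, 0, 0.8]], [[0, 0, 0], [0, 0, 0.9]], [[0, 0, 0], [0, 0, 1]], [[0, 0, 0], [0, 0, 1]]]}}

```text
time: 7.4
tool_pos: [0.5329, -0.3794, 0.1881]
tcp_rot: [-2.946, -1.08, 0.008]
wrist_force: [-10.3, 3.6, 9.5]
width: 0.447
grip_force: 41.7
```

Run:
```python
from h import *
s=bot.read_state();print(s["q"],s["tool_pos"],s["wrist_force"],s["torque"],s["width"])
c=cams.read_camera("wrist");cv2.imwrite("pics/w3.png",c["image"][:,:,::-1])
```

```text
[-0.65564591  0.25739115  1.69313596 -0.00225943  1.19690105  0.21324839] [ 0.53285563 -0.37935597  0.18806619] [-10.32497063   3.61627325   9.50835824] [ 0.73682038  1.51482978 -0.15523271] 0.44686312552549323
```

View pics/w3.png

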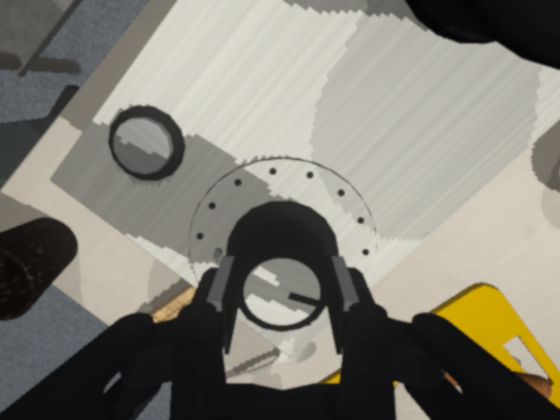

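The grip hasn't slipped, with the index line still at (305,298). I'll ease the side load and carry on to the stop.

{"method": "play_rows", "body": {"rows": [[[-0.01, -0.004, 0], [0, 0, 0.1]], [[-0.01, -0.004, 0], [0, 0, 0.2]], [[-0.01, -0.004, 0], [0, 0, 0.3]], [[-0.01, -0.004, 0], [0, 0, 0.4]], [[-0.01, -0.004, 0], [0, 0, 0.5]], [[-0.01, -0.004, 0], [0, 0, 0.6]], [[-0.01, -0.004, 0], [0, 0, 0.7]], [[-0.01, -0.004, 0], [0, 0, 0.8]], [[-0.01, -0.004, 0], [0, 0, 0.9]], [[-0.01, -0.004, 0], [0, 0, 1]], [[-0.01, -0.004, 0], [0, 0, 1]]]}}

```text
time: 8.37
tool_pos: [0.5319, -0.3772, 0.1881]
tcp_rot: [-3.132, 0.129, 0.006]
wrist_force: [-6.0, 12.9, 9.7]
width: 0.445
grip_force: 41.8
```

{"method": "play_rows", "body": {"rows": [[[0, 0, 0], [0, 0, 0.06]], [[0, 0, 0], [0, 0, 0.12]], [[0, 0, 0], [0, 0, 0.18]], [[0, 0, 0], [0, 0, 0.22]], [[0, 0, 0], [0, 0, 0.24]], [[0, 0, 0], [0, 0, 0.24]], [[0, 0, 0], [0, 0, 0.24]], [[0, 0, 0], [0, 0, 0.24]], [[0, 0, 0], [0, 0, 0.24]]]}}

```text
time: 9.12
tool_pos: [0.5318, -0.3765, 0.188]
tcp_rot: [-3.107, 0.415, 0.008]
wrist_force: [-5.9, 14.7, 10.8]
width: 0.449
grip_force: 41.5
```

Run:
```python
from h import *
s=bot.read_state();print(s["q"],s["tool_pos"],s["wrist_force"],s["torque"],s["width"])
c=cams.read_camera("wrist");cv2.imwrite("pics/w4.png",c["image"][:,:,::-1])
print(np.round(tool(s)[:3,:3],3).tolist())
```

```text
[-0.65612908  0.25409666  1.69729897  0.00361072  1.19821627  1.1787094 ] [ 0.53179198 -0.37653692  0.18804314] [-5.93908795 14.69948826 10.76923509] [2.19058235 0.86946123 0.7137572 ] 0.4493553774914758
[[0.965, -0.262, -0.004], [-0.262, -0.965, 0.008], [-0.006, -0.006, -1.0]]
```

View pics/w4.png

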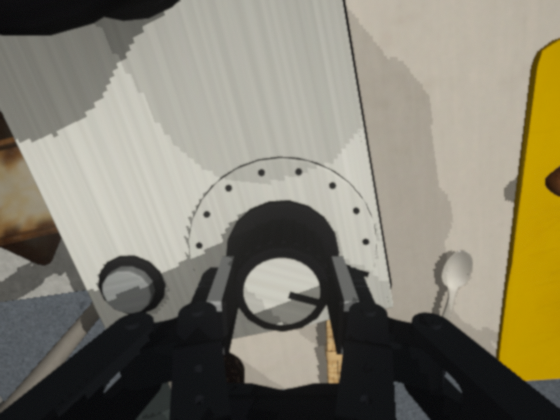

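The moment about z jumped from -0.16 to 0.71 N m, the turn is 145.6°, and the nose lies at the bar (362,272), so the dial is at the zero stop. Next I'll turn it back 97°.

{"method": "play_rows", "body": {"rows": [[[0, 0, 0], [0, 0, -0.1]], [[0, 0, 0], [0, 0, -0.2]], [[0, 0, 0], [0, 0, -0.3]], [[0, 0, 0], [0, 0, -0.4]], [[0, 0, 0], [0, 0, -0.5]], [[0, 0, 0], [0, 0, -0.6]], [[0, 0, 0], [0, 0, -0.7]], [[0, 0, 0], [0, 0, -0.8]], [[0, 0, 0], [0, 0, -0.9]], [[0, 0, 0], [0, 0, -1]], [[0, 0, 0], [0, 0, -1]]]}}

```text
time: 10.08
tool_pos: [0.5321, -0.379, 0.1881]
tcp_rot: [-3.032, -0.809, 0.003]
wrist_force: [-4.1, 7.4, 7.7]
width: 0.452
grip_force: 41.3
```

{"method": "play_rows", "body": {"rows": [[[0, 0, 0], [0, 0, -0.1]], [[0, 0, 0], [0, 0, -0.2]], [[0, 0, 0], [0, 0, -0.3]], [[0, 0, 0], [0, 0, -0.4]], [[0, 0, 0], [0, 0, -0.5]], [[0, 0, 0], [0, 0, -0.6]], [[0, 0, 0], [0, 0, -0.7]], [[0, 0, 0], [0, 0, -0.8]], [[0, 0, 0], [0, 0, -0.9]], [[0, 0, 0], [0, 0, -1]], [[0, 0, 0], [0, 0, -1]]]}}

```text
time: 11.0
tool_pos: [0.5341, -0.3806, 0.1881]
tcp_rot: [2.495, 1.907, 0.002]
wrist_force: [1.9, 3.6, 4.3]
width: 0.453
grip_force: 40.9
```

{"method": "play_rows", "body": {"rows": [[[0, 0, 0], [0, 0, -0.08]], [[0, 0, 0], [0, 0, -0.16]], [[0, 0, 0], [0, 0, -0.16]], [[0, 0, 0], [0, 0, -0.16]], [[0, 0, 0], [0, 0, -0.16]], [[0, 0, 0], [0, 0, -0.16]], [[0, 0, 0], [0, 0, -0.16]], [[0, 0, 0], [0, 0, -0.16]]]}}

```text
time: 11.67
tool_pos: [0.5345, -0.3807, 0.1881]
tcp_rot: [2.376, 2.053, 0.003]
wrist_force: [3.1, 3.3, 2.9]
width: 0.448
grip_force: 40.9
```

Run:
```python
from h import *
s=bot.read_state();print(s["q"],s["tool_pos"],s["wrist_force"],s["torque"],s["width"])
t=tool(s);print(np.degrees(np.arctan2(t[1,0],t[0,0])))
```

```text
[-6.57583217e-01  2.56000616e-01  1.69479235e+00  1.42965866e-03
  1.18859875e+00 -5.12462421e-01] [ 0.53447055 -0.38069622  0.18810174] [3.08371274 3.33931029 2.89812209] [ 0.5040756 -0.62999   -0.0310168] 0.44795412112742583
81.65472983397653
```

{"method": "play_rows", "body": {"rows": [[[0, 0, 0], [0, 0, 0]], [[0, 0, 0], [0, 0, 0]], [[0, 0, 0], [0, 0, 0]], [[0, 0, 0], [0, 0, 0]], [[0, 0, 0], [0, 0, 0]], [[0, 0, 0], [0, 0, 0]], [[0, 0, 0], [0, 0, 0]], [[0, 0, 0], [0, 0, 0]], [[0, 0, 0], [0, 0, 0]]], "claw": 1}}

```text
time: 12.42
tool_pos: [0.5332, -0.3809, 0.1873]
tcp_rot: [2.374, 2.058, -0.0]
wrist_force: [-0.2, -0.6, -0.3]
width: 1.0
grip_force: 0.0
```

{"method": "play_rows", "body": {"rows": [[[0, 0, -0.1], [0, 0, 0]], [[0, 0, -0.2], [0, 0, 0]], [[0, 0, -0.3], [0, 0, 0]], [[0, 0, -0.4], [0, 0, 0]], [[0.2, 0, -0.4], [0, 0, 0]], [[0.3, 0, -0.4], [0, 0, 0]], [[0.3, 0, -0.4], [0, 0, 0]], [[0.3, 0, -0.4], [0, 0, 0]], [[0.3, 0, -0.4], [0, 0, 0]]]}}

```text
time: 13.17
tool_pos: [0.5439, -0.3066, 0.2873]
tcp_rot: [2.373, 2.058, -0.001]
wrist_force: [1.1, 0.2, -0.6]
width: 1.003
grip_force: 0.0
```

Run:
```python
from h import *
s=bot.read_state();c=cams.read_camera("wrist");W=tool(s)@c["mount"];print(s["tool_pos"],s["q"],s["time"])
np.savez("w5.npz",K=c["K"],W=W)
cv2.imwrite("pics/w5.png",c["image"][:,:,::-1])
p=np.linalg.inv(W)@[.5363,-.3777,.209,1];p=c["K"]@p[:3];p=p[:2]/p[2];print(p)
x0,y0=int(p[0])-75,int(max(0,p[1]-55));print(x0,y0)
cr=c["image"][y0:y0+110,x0:x0+145,::-1];cv2.imwrite("pics/w5z.png",cv2.resize(cr,None,fx=5,fy=5,interpolation=2))
```

```text
[ 0.54387066 -0.30664388  0.2872951 ] [-5.52896733e-01  1.39679870e-01  1.64910797e+00 -7.06694014e-04
  1.35254053e+00 -4.11105541e-01] 13.1667
[286.03310019 306.07991097]
211 251
```

View pics/w5.png

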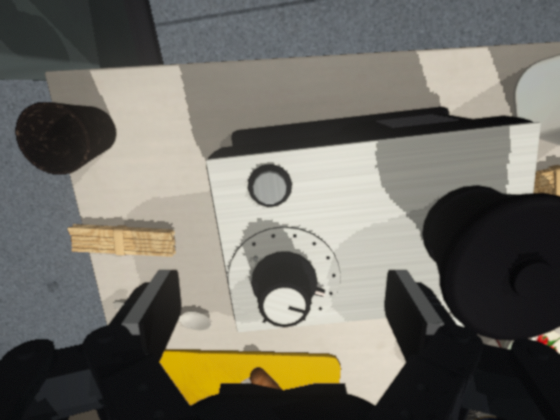

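In this view the dial top centre is at (285,306), the index line ends at (305,311) and the button is at (270,186).

Run:
```python
from h import *
s=bot.read_state();z=np.load("w5.npz");c={"K":z["K"]};W=z["W"]
img=cv2.imread("pics/w5.png")
# dark index line on white top: fit
g=cv2.cvtColor(img,cv2.COLOR_BGR2GRAY)
m=(g>150).astype(np.uint8);m[:280]=0;m[335:]=0;m[:,:258]=0;m[:,312:]=0
n,l,st,ce=cv2.connectedComponentsWithStats(m);k=l[306,278]
hull=cv2.convexHull(np.argwhere(l==k)[:,::-1].astype(np.int32))
(e,ax,_)=cv2.fitEllipse(hull);print("ellipse",e,ax)
f=np.zeros_like(m);cv2.fillConvexPoly(f,hull,1);f=cv2.erode(f,np.ones((3,3)))
L=np.argwhere((f>0)&(g<120))[:,::-1];print(len(L),L.min(0),L.max(0))
d=plane(c,W,e,.209);p=plane(c,W,L.mean(0),.209);b=plane(c,W,(270,186),.178)
a=np.degrees(np.arctan2(*(p-d)[1::-1]));print("dial",d,"button",b,"pointer",a,"open",a+120)
rel(np.array([.5347,-.2957,.25])-s["tool_pos"],s)
```

```text
ellipse (284.05364990234375, 305.46978759765625) (35.649559020996094, 41.336402893066406)
38 [289 307] [302 312]
dial [ 0.53495421 -0.37698813  0.209     ] button [ 0.53623436 -0.29538726  0.178     ] pointer -28.65522123035421 open 91.34477876964579
shift units [ 0.04  -0.042  0.148]
```

{"method": "play_rows", "body": {"rows": [[[0.04, -0.042, 0], [0, 0, 0]], [[0.04, -0.042, 0.1], [0, 0, 0]], [[0.04, -0.042, 0.2], [0, 0, 0]], [[0.04, -0.042, 0.28], [0, 0, 0]], [[0.04, -0.042, 0.28], [0, 0, 0]], [[0.04, -0.042, 0.28], [0, 0, 0]], [[0.04, -0.042, 0.28], [0, 0, 0]], [[0.04, -0.042, 0.28], [0, 0, 0]], [[0.04, -0.042, 0.28], [0, 0, 0]], [[0.04, -0.042, 0.28], [0, 0, 0]], [[0.04, -0.042, 0.28], [0, 0, 0]], [[0.04, -0.042, 0.28], [0, 0, 0]]], "claw": -1, "newtons": 30}}

```text
time: 14.22
tool_pos: [0.5352, -0.2953, 0.2179]
tcp_rot: [2.373, 2.057, 0.0]
wrist_force: [0.5, 0.3, -0.6]
width: -0.0
grip_force: 0.0
```

Run:
```python
from h import *
s=bot.read_state();print(s["tool_pos"],s["width"],s["wrist_force"])
z=np.load("w5.npz");c={"K":z["K"]};W=z["W"]
g=cv2.cvtColor(cv2.imread("pics/w5.png"),cv2.COLOR_BGR2GRAY)[304:316,287:305]
w=np.clip(160-g.astype(float),0,None);ys,xs=np.mgrid[304:316,287:305]
keep=(w>30)&(np.hypot(xs-284,ys-305.5)<17);pts=np.c_[xs[keep],ys[keep]].astype(np.float32)
vx,vy,x,y=cv2.fitLine(pts,cv2.DIST_HUBER,0,.01,.01).ravel()
a,b=plane(c,W,(x-6*vx,y-6*vy),.209),plane(c,W,(x+6*vx,y+6*vy),.209);print(len(pts),"open",np.degrees(np.arctan2(*(b-a)[1::-1]))+120)
# same on current picture with nose
c=cams.read_camera("wrist");cv2.imwrite("pics/w6.png",c["image"][:,:,::-1])
```

```text
[ 0.5351672  -0.29530036  0.21793307] -0.0002960816666895381 [ 0.5378255   0.28791419 -0.57188696]
37 open 95.55121511396031
```

View pics/w6.png

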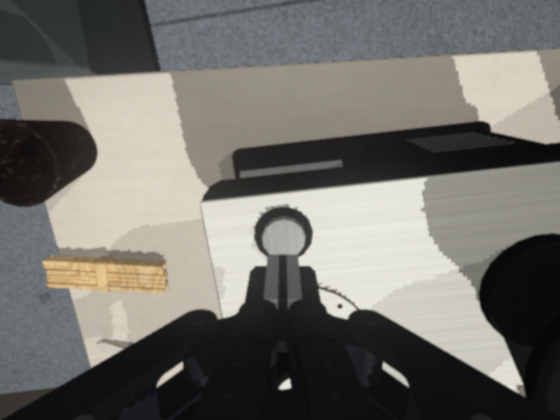

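The line direction gives 95.6°, so four clicks is confirmed. The tips stand over the button, which is at (285,238). Now I'll press it.

{"method": "play_rows", "body": {"rows": [[[0, 0, 0.06], [0, 0, 0]], [[0, 0, 0.12], [0, 0, 0]], [[0, 0, 0.15], [0, 0, 0]], [[0, 0, 0.16], [0, 0, 0]], [[0, 0, 0.168], [0, 0, 0]], [[0, 0, 0.176], [0, 0, 0]], [[0, 0, 0.18], [0, 0, 0]], [[0, 0, 0.18], [0, 0, 0]], [[0, 0, 0.18], [0, 0, 0]], [[0, 0, 0.18], [0, 0, 0]]]}}

```text
time: 15.1
tool_pos: [0.535, -0.2952, 0.1741]
tcp_rot: [2.373, 2.057, 0.0]
wrist_force: [-3.6, 2.1, 6.7]
width: 0.003
grip_force: 3.2
```

{"method": "play_rows", "body": {"rows": [[[0, 0, 0.004], [0, 0, 0]], [[0, 0, 0.008], [0, 0, 0]], [[0, 0, 0.008], [0, 0, 0]], [[0, 0, 0.008], [0, 0, 0]], [[0, 0, 0.008], [0, 0, 0]], [[0, 0, 0.008], [0, 0, 0]]]}}

```text
time: 15.6
tool_pos: [0.535, -0.2952, 0.1739]
tcp_rot: [2.373, 2.057, 0.001]
wrist_force: [-6.7, 4.2, 14.0]
width: -0.002
grip_force: 7.0
```

The tip moved only 0.2 mm further while the force rose to 14 N, so the button is bottomed out. I'll let go and lift away.

{"method": "play_rows", "body": {"rows": [[[0, 0, -0.05], [0, 0, 0]], [[0, 0, -0.15], [0, 0, 0]], [[0, 0, -0.3], [0, 0, 0]], [[0, 0, -0.45], [0, 0, 0]], [[0, 0, -0.6], [0, 0, 0]], [[0, 0, -0.6], [0, 0, 0]], [[0.2, 0, -0.6], [0, 0, 0]], [[0.35, 0, -0.6], [0, 0, 0]], [[0.35, 0, -0.6], [0, 0, 0]], [[0.35, 0, -0.6], [0, 0, 0]], [[0.35, 0, -0.6], [0, 0, 0]]]}}

```text
time: 16.52
tool_pos: [0.5477, -0.2087, 0.3207]
tcp_rot: [2.371, 2.058, -0.0]
wrist_force: [0.3, -0.0, -0.9]
width: 0.004
grip_force: 0.0
```

Run:
```python
from h import *
s=bot.read_state();print(s["tool_pos"],s["wrist_force"])
c=cams.read_camera("wrist")
cv2.imwrite("pics/w7.png",c["image"][:,:,::-1])
```

```text
[ 0.54766839 -0.20868313  0.32069952] [ 0.31451232 -0.01336884 -0.86093661]
```

View pics/w7.png

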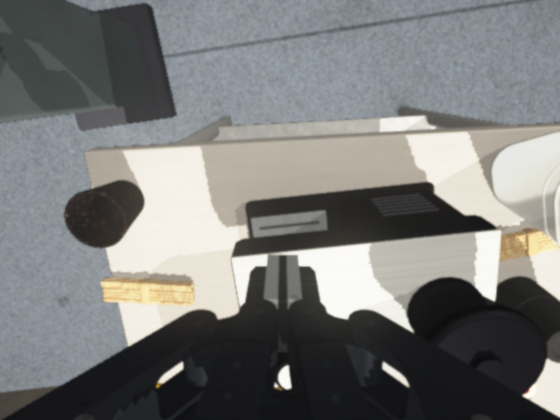

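The arm is clear of everything, and the brown cup (104,213) and stirrers (148,291) look untouched. I'll hand it in.

```bash
python3 -c "
from workcell import bot
print(bot.finish_job())"
```

```text
the job is handed in; nothing more can be done
None
```

The job is handed in, with no verdict returned: the dial went to its zero stop and back four clicks (about 95.6° in the wrist camera), the dose button was pressed to its bottom and let go, and the arm ended clear of everything.

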